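# Clamp a painted block in the holding jig with its thumbwheel

## Task

Set the red wooden block with the pale unpainted top into the holding jig, pale side up, square and centred between the fence and the jaw, and let go of it. Then roll the yellow recessed thumbwheel with a light fingertip until the jaw just nips the block snugly against the fence, and leave it clamped. Move the jaw only by its wheel, do not press hard on the wheel or overtighten, and leave the other things where they are.

Things in the scene. Friction and masses are not known exactly. Their poses are not given: they have to be found in the camera images.
- block: loose wooden block to clamp, 40 (own x) x 60 (own y) x 35 mm high, 40 to 85 g, red sides and a pale bare-wood top; origin at the centre of its underside, z up. Starts on the table, pale side up. Its 60 mm length goes between fence and jaw; either end may face the fence. It marks if the jaw squeezes it with more than 15 N
- jig: holding jig fixed to the table: plywood base 80 (x) x 230 (y, -125 to +105) mm, top 16 mm above the origin; its level differs each time: origin -4 to +8 mm from table height; z up. Along y: blue wheel housing (60 wide in x, y -115 to -45, flat top 60 mm above the origin), two rods, the grey jaw with its cork pad, the bed for the block, and the fence at the +y end
- fence: fixed plywood fence with cork facing on the jig, 80 mm wide (x), its top 48 mm above the origin; its gripping face lies at jig y = +85 mm and looks to jig -y. The body's origin is that of the jig
- jaw (a joint): travel of the grey jaw towards the fence (jig +y), in m: 0 open (80 mm from its pad's relaxed face to the fence face), range 0 to 45 mm, starts at 6 to 12 mm; 6 mm per rad of the wheel. Its cork pad, 44 mm wide (x), top 47 mm above the jig's origin, is sprung: gives 1 mm per 4 N, 4 mm at most. The pad reaches a block against the fence at 20 mm; 21 to 22.5 mm is snug; bottomed out is too tight
- bed (a point): point on the bed's upper surface (16 mm above the jig's origin), midway between the fence face and the fully open pad face: jig x = 0, y = +45 mm; axes as the jig's
- rim (a point): topmost point of the yellow thumbwheel's rim, at jig x = 0, y = -80 mm, 67 mm above the jig's origin; axes as the jig's. Only the top 7 mm of the wheel stands out of the housing's slot (18 x 38 mm). Dragging the rim's top towards jig +y (towards jaw and fence) closes the jaw, towards -y opens it; 22 mm of rim = 6 mm of jaw. The rim is rigid: find it by touch
- bracket: bystander: red L-shaped wooden piece, 45 x 60 mm, 60 mm high, origin at the centre of its underside
- slat: bystander: flat red slat, 30 x 70 x 9 mm, origin at the centre of its underside
- paint_cup: bystander: clear cup with yellow paint, 64 mm wide, 36 mm high, origin at the centre of its underside
- red_jar: bystander: closed glass jar with red cap, 60 mm wide, 75 mm high, origin at the centre of its underside
- sanding_block: bystander: cork sanding block 60 x 95 x 31 mm, origin at the centre of its underside
- toy_box: bystander: open red box 100 x 140 x 70 mm, origin at the centre of its underside
- wheel (a joint): turn of the yellow thumbwheel with dark ridges (radius 22 mm, 12 mm wide, axle along jig x), in rad, growing as the jaw closes. Stays where left. Felt along the rim with the finger paused: about 0.5 N when free, plus about 0.27 N per newton of clamping, so 1.5 to 3 N is snug. A downward press of 4 to 8 N carries it (fingertip friction about 0.5); over 20 N harms it
There are look-alikes about, which are no part of the job. What is shaped like the block but orange is not meant.

How it is judged:
By the outcome, as a careful person would: the job done as asked, in the order asked, and still so for the second after the job is handed in, with the robot touching nothing.
It also fails if it takes over 72 s, if anything falls off the work surface, if the arm or the gripper's body presses on something with over 40 N, if the wrist force passes 120 N, or if a joint passes its speed limit or range.

## Robot

A 6-joint arm with a two-finger parallel gripper is mounted at the origin on the work surface. World frame = base frame: x ahead of the robot, y to its left, z up, the work surface at z = 0. Lengths are in mm, angles in rad, forces in N, time in s.
With the tool pointing down it reaches from about 350 to 975 mm from the base axis. Payload 7.1 kg.
Tool frame: the origin (TCP) lies between the finger pads; the fingertips stand 8 mm ahead of it and the grasp point (between the pads) lies 11 mm behind it (ctrl.tips_ahead is the distance from the TCP to the fingertips, in mm); y points along the fingers, z is the direction in which the jaws open and shut, and the axes are right-handed (so a half turn about y gives the same grasp; the last joint's range is limited). The gripper opens to 88 mm and grips with 3 to 60 N. Pads are 20 mm wide; open, the fingers measure 115 mm over their backs; the gripper's body (75 mm by 178 mm) begins 61 mm behind the grasp point.
Start: joints at [-1.365, 0.423, 1.63, -0, 1.089, -0.019], TCP at [139.339, -609.253, 230.675] pointing down, gripper open.
Joint ranges: [-3, 3], [-0.9, 2.11], [0.09, 2.58], [-1.31, 4.45], [0.11, 2.69], [-2.54, 2.54]. Speed limits (rad/s): [2.39, 2.39, 3.01, 3.14, 3.14, 3.14].

## Interface

Orientations are given as a rotation vector (axis times angle).
In Python, from workcell import ctrl gives the robot as it stands.
- The arm moves only by the shell command python3 -m creep 'ROWS'. ROWS is JSON, a list of rows, each an object of numbers: "tx", "ty", "tz": the shift along the world's x, y, z in mm; "rx", "ry", "rz": the turn, a rotation vector about the world's x, y, z in rad; "fingers": the closure in counts, from 0 (fully open) to 255 (shut). A call has 1 to 10 rows; each row is the pose to reach, as a shift and turn from the pose commanded when the call began; what a row does not reach only later rows make up. A row lasts 1/8 s, in which the tool goes at most 62.5 mm and 10.7 degrees, less where a joint would pass 70% of its speed; a pose out of reach is approached as far as the arm can. A call with a gripper value outside its range is refused whole. The fingers move at their own pace and stop on an object; the grip force is fixed at half the most. Time passes only in rows, so rows that repeat a pose let the fingers close. It gives the time, the measured TCP pose, the force and the opening at its end, in the units of the state.
- ctrl.get_obs(): the state, without advancing time (a new reading comes with each control period).
- ctrl.get_image(name): name is "scene" or "top"; returns a dict with "pixels" (480x640x3 uint8, blue, green, red), "intrinsics" (3x3 intrinsics, pixels), "rvec" (rotation vector, rad) and "tvec" (3), from world to camera coordinates, as OpenCV has them. Camera axes: x right, y down, z forward; pixel columns grow to the right and rows downward; lengths in mm; the calibration is good to about 2 mm. A picture is of the moment at which its call begins. There is no depth.
- ctrl.close_job(): hands the job in, once; it reports no verdict.
The state is a dict: "t": time; "qpos": joint angles; "qvel": joint speeds; "joint_torque": joint torques, N m; "ee_pos": TCP position; "orientation": TCP orientation; "ft_force": force on the tool from outside, world axes, zero at the start; "moment": the same for the moment, N m; "width": finger opening in mm.
Only numpy, scipy, OpenCV 4.12 (cv2) and the standard library are available. Lean on these libraries where they do the work, as an engineer would, in place of code of your own. Each camera call takes 0.05 s, during which the arm holds its last target.

## Working session

There is one attempt and no reset: what is moved stays moved. The work goes in short steps, Python scripts to look and compute and a shell command to move; the robot and the scene stay as the last step left them, time stands still between calls to the robot, and variables do not carry over. Pictures are saved under pics/ and viewed, and the job is handed in when it is done.

```bash
mkdir -p pics; ls; cat > h.py <<'E'
import numpy as np, cv2
from workcell import ctrl
def snap(n,f):
    im=ctrl.get_image(n); cv2.imwrite('pics/'+f,im['pixels']); np.savez('pics/'+f+'.npz',**im); return im
E
python3 - <<'E'
from h import *
for n in('scene','top'):
    im=snap(n,n+'0.png'); print(n,im['intrinsics'],im['rvec'],im['tvec'])
print(ctrl.get_obs(), ctrl.tips_ahead)
E
```

```text
pics
scene [[510.7359685    0.         317.01242772]
 [  0.         510.7359685  234.15830381]
 [  0.           0.           1.        ]] [ 1.83165765  1.27328582 -0.66635782] [-302.86634527 -188.30858718 1532.02718884]
top [[620.95435716   0.         323.06165042]
 [  0.         620.95435716 245.32591021]
 [  0.           0.           1.        ]] [ 2.13087415 -2.1853568   0.16134487] [ 106.89123367  544.3127299  1256.78985127]
{'t': 0.1, 'qpos': array([-1.36498393e+00,  4.23778780e-01,  1.63062014e+00,  1.58562431e-05,
        1.08861484e+00, -1.90027391e-02]), 'qvel': array([ 3.96408692e-04, -2.05162814e-03, -1.37988343e-03, -1.23460359e-03,
       -5.59517190e-05, -7.73063477e-04]), 'joint_torque': array([ 2.40363324e-04, -5.45614100e+01, -2.74324983e+01,  6.46073604e-02,
        1.88688742e-02, -2.79903793e-05]), 'ee_pos': array([ 139.25316304, -608.77138953,  229.96788685]), 'orientation': array([-0.23745736,  2.10401952, -2.10102298]), 'ft_force': array([0.05068557, 0.6291453 , 1.13928585]), 'moment': array([-0.00681616, -0.01027044, -0.00993917]), 'width': 87.96312162489849} 8.0
```

View pics/scene0.png

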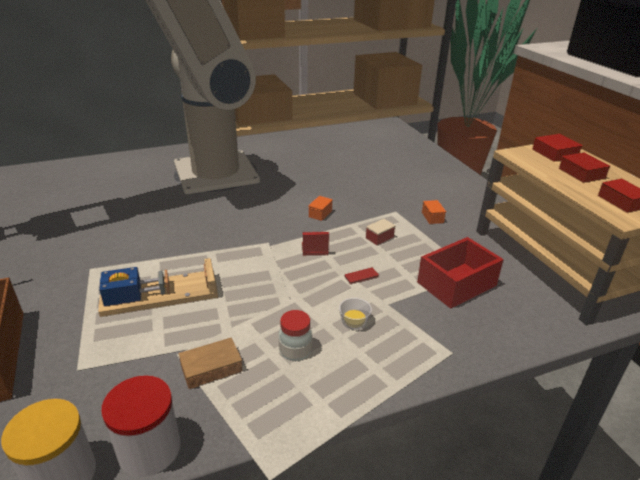

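View pics/top0.png

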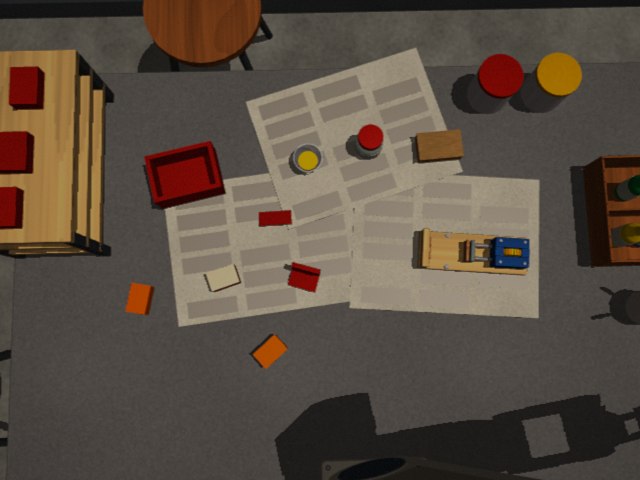

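The block is at about (222,278) in the top view with its pale top showing. The jig is at (475,252), with the fence at its left end (425) and the blue housing at (512,252). Next I'll zoom in and measure.

```bash
cat >> h.py <<'E'
def load(f): return dict(np.load('pics/'+f+'.npz'))
def ray(im,uv,z):
    R=cv2.Rodrigues(im['rvec'])[0]; t=np.ravel(im['tvec']); K=im['intrinsics']
    uv=np.atleast_2d(np.array(uv,float)); c=-R.T@t
    d=(R.T@np.linalg.inv(K)@np.c_[uv,np.ones(len(uv))].T).T
    z=np.broadcast_to(z,len(uv))
    return c+d*((z-c[2])/d[:,2])[:,None]
def proj(im,p):
    return cv2.projectPoints(np.atleast_2d(np.array(p,float)),im['rvec'],im['tvec'],im['intrinsics'],None)[0][:,0]
def tri(ia,ua,ib,ub):
    P=[i['intrinsics']@np.c_[cv2.Rodrigues(i['rvec'])[0],np.ravel(i['tvec'])] for i in(ia,ib)]
    X=cv2.triangulatePoints(P[0],P[1],np.array(ua,float).reshape(2,1),np.array(ub,float).reshape(2,1)); return (X[:3]/X[3]).ravel()
E
python3 - <<'E'
from h import *
a=load('top0.png');s=load('scene0.png')
print(ray(a,[(222,278),(475,252)],[35,20]))
p=a['pixels']; 
c=np.hstack([cv2.resize(p[255:301,195:250],None,fx=6,fy=6,interpolation=2)[:276]])
cv2.imwrite('pics/c1.png',cv2.resize(p[220:285,410:540],None,fx=6,fy=6,interpolation=cv2.INTER_CUBIC))
q=s['pixels']
cv2.imwrite('pics/c2.png',cv2.resize(q[250:320,90:225],None,fx=5.9,fy=6,interpolation=cv2.INTER_CUBIC))
cv2.imwrite('pics/c3.png',np.hstack([cv2.resize(p[255:305,190:255],(390,300),interpolation=cv2.INTER_CUBIC),cv2.resize(q[210:260,350:415],(390,300),interpolation=cv2.INTER_CUBIC)]))
E
```

```text
[[ 484.01106372  303.5088435    35.        ]
 [ 526.97872003 -227.57589863   20.        ]]
```

View pics/c1.png

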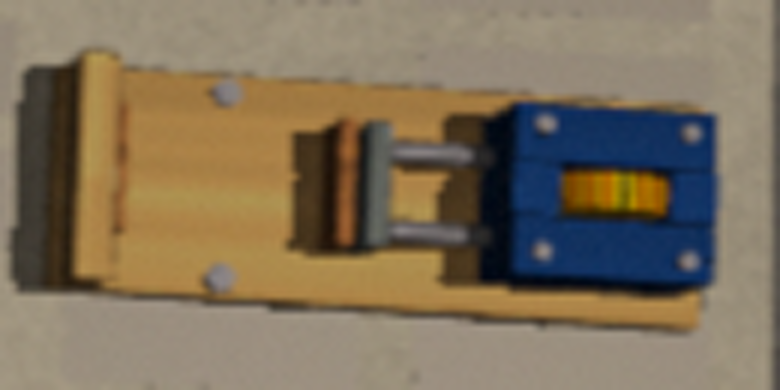

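View pics/c2.png

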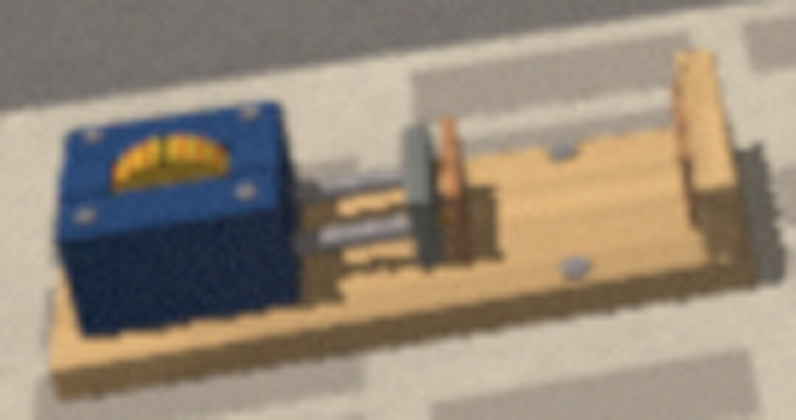

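View pics/c3.png

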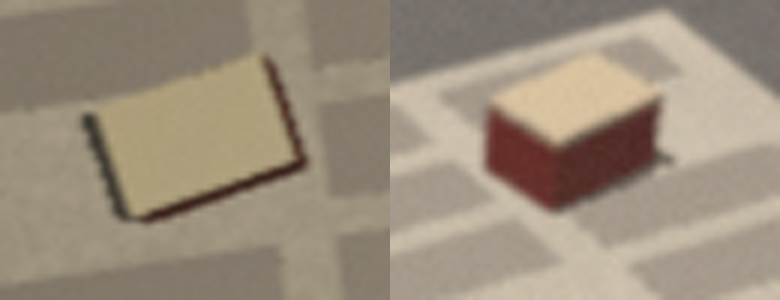

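```bash
python3 - <<'E'
from h import *
a=load('top0.png');s=load('scene0.png')
T=np.array([(688,260),(542,250),(545,124),(692,132)])/6+[410,220]-.42
S=np.array([(93,136),(248,113),(245,190),(85,214)])/[5.9,6]+[90,250]-.42
X=[tri(a,t,s,u) for t,u in zip(T,S)]; print(np.round(X,1)); m=np.mean(X,0); print('screw mean',m)
# bed screws
T2=np.array([(228,92),(219,278)])/6+[410,220]-.42; S2=np.array([(575,267),(562,150)])/[5.9,6]+[90,250]-.42
print('bedscrews',[tri(a,t,s,u).round(1) for t,u in zip(T2,S2)])
# block corners
T3=np.array([(97,113),(265,57),(303,160),(133,215)])/6+[190,255]-.42
S3=np.array([(660,98),(555,141),(486,100),(595,53)]);S3=(S3-[390,0])/6+[350,210]-.42
for t in T3: print('top blk',ray(a,t,35).round(1))
for t in S3: print('sc blk',ray(s,t,35).round(1))
# fence top
F=np.array([(80,50),(118,52),(113,277),(75,277)])/6+[410,220]-.42
print('fence',ray(a,F,50).round(1))
H=np.array([(517,102),(716,113),(712,285),(512,273)])/6+[410,220]-.42
print('house',ray(a,H,62).round(1), ray(a,H,62).mean(0))
FS=np.array([(676,52),(712,52),(748,240),(690,228)])/[5.9,6]+[90,250]-.42
print('scene fence top z50',ray(s,FS[:2],50).round(1))
hs=np.array([(70,133),(280,103)])/[5.9,6]+[90,250]-.42
print('scene house back corners z62',ray(s,hs,62).round(1))
E
```

```text
[[ 497.2 -316.6   61.2]
 [ 501.8 -267.    61.4]
 [ 544.9 -270.8   62. ]
 [ 540.9 -320.5   62.6]]
screw mean [ 521.185021   -293.71319708   61.80660281]
bedscrews [array([ 565.1, -172.3,   17.8]), array([ 499.1, -166. ,   17.5])]
top blk [[494.3 337.   35. ]]
top blk [[512.3 279.1  35. ]]
top blk [[476.4 266.3  35. ]]
top blk [[458.9 324.7  35. ]]
sc blk [[498.9 332.4  35. ]]
sc blk [[513.2 278.4  35. ]]
sc blk [[477.1 265.8  35. ]]
sc blk [[459.3 323.6  35. ]]
fence [[ 576.3 -114.4   50. ]
 [ 575.3 -127.5   50. ]
 [ 497.3 -122.    50. ]
 [ 497.7 -108.9   50. ]]
house [[ 552.8 -261.1   62. ]
 [ 547.3 -329.1   62. ]
 [ 488.4 -323.6   62. ]
 [ 494.2 -255.6   62. ]] [ 520.67267246 -292.35574534   62.        ]
scene fence top z50 [[ 499.3 -122.8   50. ]
 [ 503.6 -110.8   50. ]]
scene house back corners z62 [[ 493.6 -324.2   62. ]
 [ 500.1 -256.9   62. ]]
```

```bash
python3 - <<'E'
from h import *
from scipy.spatial.transform import Rotation as R
o=ctrl.get_obs(); M=R.from_rotvec(o['orientation']).as_matrix(); print(M.round(3))
a=load('top0.png')
p=a['pixels']; hsv=cv2.cvtColor(p,cv2.COLOR_BGR2HSV); print(hsv[278,222],hsv[265,245],hsv[290,200],hsv[285,222])
z=np.arctan2(M[1,2],M[0,2]); print('z yaw',z)
# refine block edges in gradient sense: print saturation map
np.set_printoptions(linewidth=250)
print(hsv[262:296:2,200:246:2,1])
E
```

```text
[[-0.975 -0.     0.223]
 [-0.223  0.001 -0.975]
 [-0.    -1.    -0.001]]
[ 22  73 172] [ 20  48 139] [ 19  52 157] [ 22  73 172]
z yaw -1.3459885294207048
[[ 48  51  51  47  46  49  49  53  51  49  52  47  49  47  49  48  50  52  50  50  52  49  48]
 [ 50  49  49  46  47  46  52  49  54  48  45  45  47  47  51  60  69  66  51  51  51  48  51]
 [ 48  50  49  48  49  49  51  51  47  49  49  51  61  70  74  72  70  89  63  55  54  52  51]
 [ 48  51  52  47  49  49  48  51  52  63  68  72  72  71  73  70  72  80  76  51  52  54  52]
 [ 50  53  51  48  49  51  61  69  74  73  74  73  73  71  71  74  72  71 119  51  53  51  51]
 [ 52  53  52  58  67  77  73  75  74  74  71  71  71  72  73  73  73  68  87  67  50  51  47]
 [ 52  51  55  74  77  75  73  73  75  73  71  74  71  72  71  73  72  71  82  79  53  52  46]
 [ 51  51  55  67  74  76  74  73  76  73  73  72  73  71  74  72  71  71  70 111  51  51  46]
 [ 51  51  53  60  74  74  72  73  73  73  73  73  74  73  71  73  71  71  69  88  67  51  47]
 [ 54  49  50  54  73  77  73  75  74  72  72  73  71  72  72  73  69  71  72  82  77  51  49]
 [ 53  52  53  53  70  74  74  73  73  72  73  72  72  74  71  70  72  71  77 115 112  54  48]
 [ 53  52  53  51  60  72  74  73  73  71  72  72  72  71  74  76 117 132  87  62  50  53  49]
 [ 53  51  52  53  51  72  74  74  72  72  72  71  76  97 142  90  65  50  49  51  54  52  48]
 [ 53  52  53  51  53  71  73  72  73  77  95 125 106  76  54  50  53  53  52  53  51  52  51]
 [ 52  53  53  50  53  59  75  88 132 110  84  54  54  54  52  51  52  52  52  51  52  52  53]
 [ 53  52  54  52  50  51  51  63  52  52  50  55  52  51  50  51  51  51  50  50  53  55  53]
 [ 51  52  55  52  52  50  54  50  51  51  51  53  50  51  54  50  50  52  52  50  52  50  51]]
```

Refine both poses with masks and minAreaRect.

```bash
python3 - <<'E'
from h import *
a=load('top0.png');s=load('scene0.png')
def rect(im,roi,lo,hi,z):
    u0,v0,u1,v1=roi; p=cv2.resize(im['pixels'][v0:v1,u0:u1],None,fx=8,fy=8,interpolation=cv2.INTER_CUBIC)
    h=cv2.cvtColor(cv2.GaussianBlur(p,(0,0),3),cv2.COLOR_BGR2HSV); m=cv2.inRange(h,lo,hi)
    m=cv2.morphologyEx(m,cv2.MORPH_OPEN,np.ones((9,9)))
    c=max(cv2.findContours(m,0,2)[0],key=cv2.contourArea)[:,0]
    w=ray(im,(c+.5)/8-.5+[u0,v0],z)[:,:2].astype(np.float32)
    (cx,cy),sz,an=cv2.minAreaRect(w); print(np.round([cx,cy,*sz,an, np.deg2rad(an)],3))
rect(a,(190,255,255,305),(18,61,150),(27,90,255),35)
rect(a,(485,225,540,285),(100,100,40),(130,255,255),62)
rect(s,(350,210,415,260),(10,40,150),(27,120,255),35)
E
```

```text
[4.86948e+02 3.03298e+02 4.00760e+01 5.91560e+01 1.81660e+01 3.17000e-01]
[ 519.962 -291.465   70.391   59.298   84.962    1.483]
[4.96642e+02 3.27063e+02 9.97490e+01 1.05906e+02 2.52860e+01 4.41000e-01]
```

```bash
python3 -m creep '[{"tx":170,"ty":205,"rz":0.5},{"tx":341,"ty":409,"rz":1.0},{"tx":341,"ty":409,"rz":1.0},{"tx":341,"ty":409,"rz":1.0},{"tx":341,"ty":409,"rz":1.0},{"tx":341,"ty":409,"rz":1.0},{"tx":341,"ty":409,"rz":1.0},{"tx":341,"ty":409,"rz":1.0},{"tx":341,"ty":409,"rz":1.0},{"tx":341,"ty":409,"rz":1.0}]'
```

```text
schema error: expected keys tx, ty, tz, rx, ry, rz, fingers
```

```bash
python3 -m creep '[{"tx":170,"ty":205,"tz":0,"rx":0,"ry":0,"rz":0.5,"fingers":0},{"tx":341,"ty":409,"tz":0,"rx":0,"ry":0,"rz":1.0,"fingers":0},{"tx":341,"ty":409,"tz":0,"rx":0,"ry":0,"rz":1.0,"fingers":0},{"tx":341,"ty":409,"tz":0,"rx":0,"ry":0,"rz":1.0,"fingers":0},{"tx":341,"ty":409,"tz":0,"rx":0,"ry":0,"rz":1.0,"fingers":0},{"tx":341,"ty":409,"tz":0,"rx":0,"ry":0,"rz":1.0,"fingers":0},{"tx":341,"ty":409,"tz":0,"rx":0,"ry":0,"rz":1.0,"fingers":0},{"tx":341,"ty":409,"tz":0,"rx":0,"ry":0,"rz":1.0,"fingers":0},{"tx":341,"ty":409,"tz":0,"rx":0,"ry":0,"rz":1.0,"fingers":0},{"tx":341,"ty":409,"tz":0,"rx":0,"ry":0,"rz":1.0,"fingers":0}]'
```

```text
t: 1.35
ee_pos: [481.2, -198.6, 230.4]
orientation: [-1.027, 1.457, -1.456]
ft_force: [-0.5, -0.4, 0.2]
width: 88.0
```

```bash
python3 -m creep '[{"tx":6.6,"ty":502.7,"tz":0,"rx":0,"ry":0,"rz":0.656,"fingers":0},{"tx":6.6,"ty":502.7,"tz":0,"rx":0,"ry":0,"rz":0.656,"fingers":0},{"tx":6.6,"ty":502.7,"tz":0,"rx":0,"ry":0,"rz":0.656,"fingers":0},{"tx":6.6,"ty":502.7,"tz":0,"rx":0,"ry":0,"rz":0.656,"fingers":0},{"tx":6.6,"ty":502.7,"tz":0,"rx":0,"ry":0,"rz":0.656,"fingers":0},{"tx":6.6,"ty":502.7,"tz":0,"rx":0,"ry":0,"rz":0.656,"fingers":0},{"tx":6.6,"ty":502.7,"tz":0,"rx":0,"ry":0,"rz":0.656,"fingers":0},{"tx":6.6,"ty":502.7,"tz":0,"rx":0,"ry":0,"rz":0.656,"fingers":0},{"tx":6.6,"ty":502.7,"tz":0,"rx":0,"ry":0,"rz":0.656,"fingers":0},{"tx":6.6,"ty":502.7,"tz":-60,"rx":0,"ry":0,"rz":0.656,"fingers":0}]'; python3 - <<'E'
from h import *
snap('top','top1.png');
from scipy.spatial.transform import Rotation as R
M=R.from_rotvec(ctrl.get_obs()['orientation']).as_matrix(); print(M.round(3),np.arctan2(M[1,2],M[0,2]),ctrl.get_obs()['qpos'],ctrl.get_obs()['ee_pos'])
E
```

```text
t: 2.6
ee_pos: [490.2, 303.5, 173.7]
orientation: [-1.332, 0.973, -0.98]
ft_force: [0.8, -0.1, -0.6]
width: 88.1
[[ 0.305 -0.006  0.952]
 [-0.952 -0.004  0.305]
 [ 0.002 -1.    -0.007]] 0.309694601415061 [ 5.33070945e-01  4.32199219e-01  1.79835081e+00 -6.43256482e-04
  9.18586769e-01  2.23760834e-01] [484.27928403 299.38689223 163.64365074]
```

View pics/top1.png

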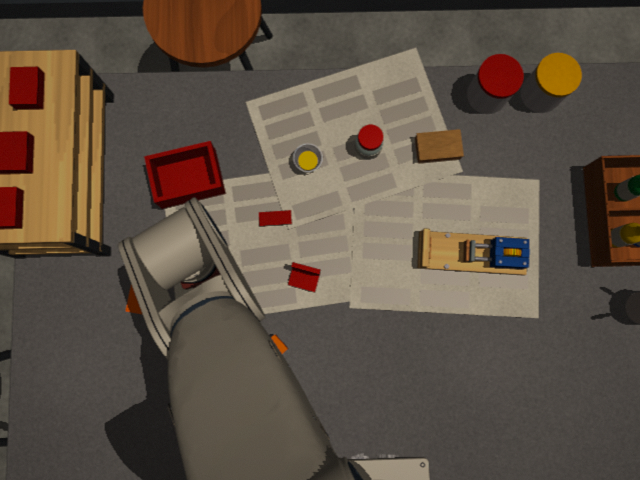

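```bash
python3 -m creep '[{"tx":0,"ty":0,"tz":-50,"rx":0,"ry":0,"rz":0,"fingers":0},{"tx":0,"ty":0,"tz":-100,"rx":0,"ry":0,"rz":0,"fingers":0},{"tx":0,"ty":0,"tz":-130,"rx":0,"ry":0,"rz":0,"fingers":0},{"tx":0,"ty":0,"tz":-150,"rx":0,"ry":0,"rz":0,"fingers":0},{"tx":0,"ty":0,"tz":-155,"rx":0,"ry":0,"rz":0,"fingers":0},{"tx":0,"ty":0,"tz":-155,"rx":0,"ry":0,"rz":0,"fingers":0}]'; python3 - <<'E'
from h import *
s=snap('scene','s2.png'); print(ctrl.get_obs()['ee_pos'],ctrl.get_obs()['ft_force'])
cv2.imwrite('pics/s2c.png',cv2.resize(s['pixels'][150:280,300:460],None,fx=4,fy=4))
E
```

```text
t: 3.4
ee_pos: [487.5, 302.3, 16.4]
orientation: [-1.339, 0.978, -0.978]
ft_force: [0.2, -0.2, -0.3]
width: 87.9
[487.69565122 302.59653514  16.75198485] [-0.0152728   0.20691559  0.19346348]
```

View pics/s2c.png

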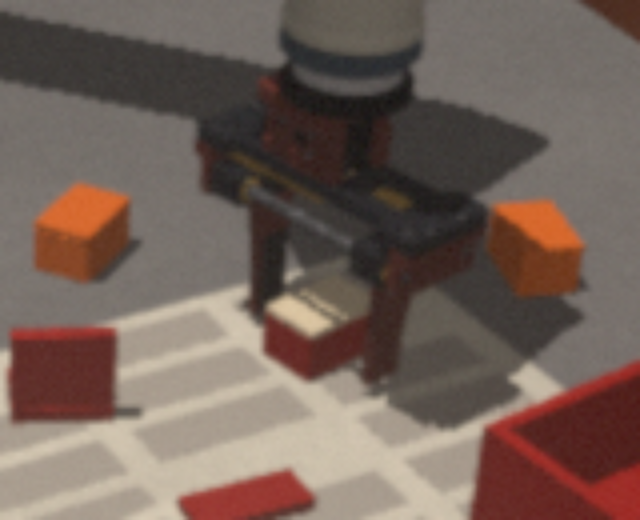

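The block sits squarely between the two fingers, around crop pixel (315,330), so I'll close.

```bash
python3 -m creep '[{"tx":0,"ty":0,"tz":0,"rx":0,"ry":0,"rz":0,"fingers":160},{"tx":0,"ty":0,"tz":0,"rx":0,"ry":0,"rz":0,"fingers":160},{"tx":0,"ty":0,"tz":0,"rx":0,"ry":0,"rz":0,"fingers":160},{"tx":0,"ty":0,"tz":0,"rx":0,"ry":0,"rz":0,"fingers":160},{"tx":0,"ty":0,"tz":0,"rx":0,"ry":0,"rz":0,"fingers":160},{"tx":0,"ty":0,"tz":0,"rx":0,"ry":0,"rz":0,"fingers":160},{"tx":0,"ty":0,"tz":0,"rx":0,"ry":0,"rz":0,"fingers":160}]'
```

```text
t: 4.32
ee_pos: [486.9, 302.4, 15.6]
orientation: [-1.34, 0.978, -0.978]
ft_force: [-0.5, -0.3, 0.6]
width: 40.1
```

```bash
python3 -m creep '[{"tx":0,"ty":0,"tz":20,"rx":0,"ry":0,"rz":0,"fingers":160},{"tx":0,"ty":0,"tz":70,"rx":0,"ry":0,"rz":0,"fingers":160},{"tx":0,"ty":0,"tz":120,"rx":0,"ry":0,"rz":0,"fingers":160},{"tx":4.5,"ty":-45,"tz":120,"rx":0,"ry":0,"rz":-0.1,"fingers":160},{"tx":10,"ty":-100,"tz":120,"rx":0,"ry":0,"rz":-0.2,"fingers":160},{"tx":16,"ty":-160,"tz":120,"rx":0,"ry":0,"rz":-0.3,"fingers":160},{"tx":22,"ty":-220,"tz":120,"rx":0,"ry":0,"rz":-0.398,"fingers":160},{"tx":28,"ty":-280,"tz":120,"rx":0,"ry":0,"rz":-0.398,"fingers":160},{"tx":34,"ty":-340,"tz":120,"rx":0,"ry":0,"rz":-0.398,"fingers":160},{"tx":39,"ty":-395,"tz":120,"rx":0,"ry":0,"rz":-0.398,"fingers":160}]' && python3 -m creep '[{"tx":4,"ty":-45,"tz":0,"rx":0,"ry":0,"rz":0,"fingers":160},{"tx":6.5,"ty":-69.8,"tz":0,"rx":0,"ry":0,"rz":0,"fingers":160},{"tx":6.5,"ty":-69.8,"tz":0,"rx":0,"ry":0,"rz":0,"fingers":160},{"tx":6.5,"ty":-69.8,"tz":-40,"rx":0,"ry":0,"rz":0,"fingers":160},{"tx":6.5,"ty":-69.8,"tz":-50,"rx":0,"ry":0,"rz":0,"fingers":160},{"tx":6.5,"ty":-69.8,"tz":-50,"rx":0,"ry":0,"rz":0,"fingers":160}]'; python3 - <<'E'
from h import *
s=snap('scene','s3.png'); o=ctrl.get_obs(); print(o['ee_pos'],o['ft_force'],o['width'])
cv2.imwrite('pics/s3c.png',cv2.resize(s['pixels'][190:330,80:260],None,fx=4,fy=4,interpolation=2))
E
```

```text
t: 5.58
ee_pos: [526.2, -94.8, 137.1]
orientation: [-1.165, 1.273, -1.275]
ft_force: [0.4, 0.4, -0.8]
width: 39.5
t: 6.32
ee_pos: [532.0, -161.4, 85.6]
orientation: [-1.168, 1.274, -1.272]
ft_force: [-0.3, -0.6, -0.7]
width: 39.9
[ 532.69382436 -161.7350091    86.28064013] [-0.54288751  0.35052401 -0.64878108] 39.856025103546585
```

View pics/s3c.png

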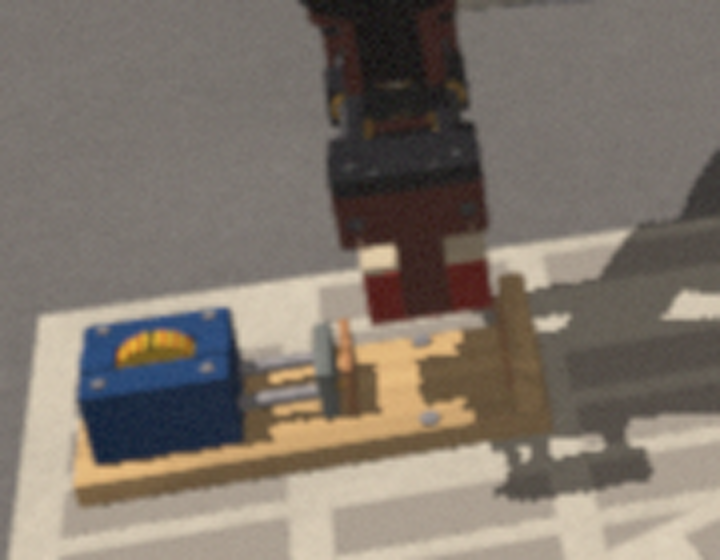

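```bash
python3 - <<'E'
from h import *
from scipy.spatial.transform import Rotation as R
s=load('s3.png'); o=ctrl.get_obs(); c=o['ee_pos']; 
M=R.from_rotvec(o['orientation']).as_matrix(); X=M[:,2];th=np.arctan2(X[1],X[0]);print('th',th)
X=np.array([np.cos(th),np.sin(th),0]);Y=np.array([-np.sin(th),np.cos(th),0])
pts=[c+20*X+sy*30*Y+[0,0,dz] for sy in(-1,1) for dz in(-16,19)]
pts2=[c+20*X+sy*10*Y+[0,0,-8] for sy in(-1,1)]
print((proj(s,pts)-[80,190])*4); 
O=np.array([528,-212.4,1]);jx=np.array([np.cos(-.088),np.sin(-.088),0]);jy=np.array([-jx[1],jx[0],0])
f=lambda x,y,z:O+x*jx+y*jy+[0,0,z]
print('jig pred: base corners, house top corners, fence top, bed', ((proj(s,[f(40,-125,16),f(40,105,16),f(30,-115,60),f(30,-45,60),f(-30,-45,60),f(-30,-115,60),f(40,85,48),f(-40,85,48)])-[80,190])*4).round(0))
cv2.imwrite('pics/s3d.png',cv2.resize(s['pixels'][240:290,155:225],None,fx=10,fy=10,interpolation=2))
print(((proj(s,pts)-[155,240])*10).round())
E
```

```text
th -0.08713231144131123
[[368.03547598 324.95019075]
 [358.02093497 267.30373025]
 [491.62333313 306.46064465]
 [484.12218646 249.28429829]]
jig pred: base corners, house top corners, fence top, bed [[ 74. 483.]
 [554. 406.]
 [ 78. 396.]
 [231. 373.]
 [232. 301.]
 [ 86. 322.]
 [508. 363.]
 [493. 271.]]
[[170. 312.]
 [145. 168.]
 [479. 266.]
 [460. 123.]]
```

View pics/s3d.png

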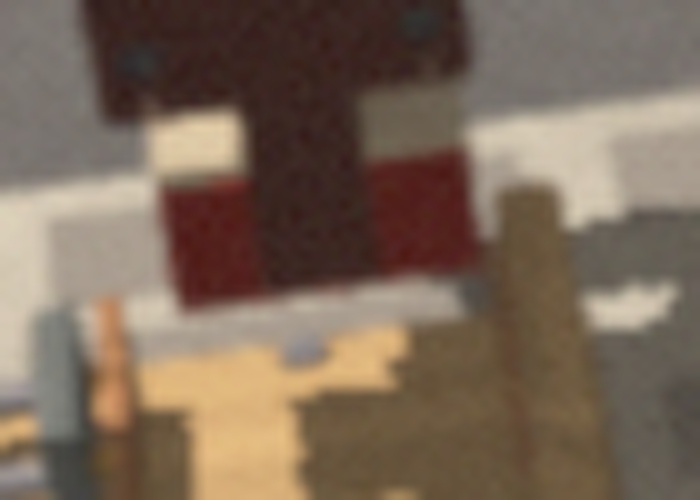

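```bash
python3 -m creep '[{"tx":0,"ty":0,"tz":-25,"rx":0,"ry":0,"rz":0,"fingers":160},{"tx":0,"ty":0,"tz":-42,"rx":0,"ry":0,"rz":0,"fingers":160},{"tx":0,"ty":0,"tz":-46,"rx":0,"ry":0,"rz":0,"fingers":160},{"tx":0,"ty":0,"tz":-46,"rx":0,"ry":0,"rz":0,"fingers":160}]'; python3 - <<'E'
from h import *
s=snap('scene','s4.png');t=snap('top','t4.png'); o=ctrl.get_obs(); print(o['ee_pos'],o['ft_force'],o['width'])
cv2.imwrite('pics/s4c.png',np.hstack([cv2.resize(s['pixels'][245:320,95:225],(780,450),interpolation=2)]))
cv2.imwrite('pics/t4c.png',cv2.resize(t['pixels'][200:300,400:540],None,fx=5,fy=5,interpolation=2))
E
```

```text
t: 6.88
ee_pos: [532.6, -162.3, 39.9]
orientation: [-1.166, 1.274, -1.274]
ft_force: [-0.7, 0.2, -1.2]
width: 39.7
[ 532.90606968 -162.5060788    40.279309  ] [ 0.6679196  -0.07801117 -0.27257466] 40.154040026954874
```

View pics/s4c.png

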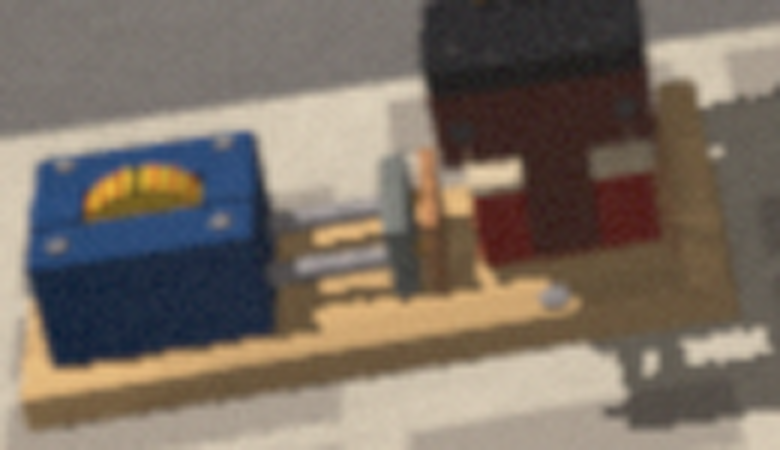

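View pics/t4c.png

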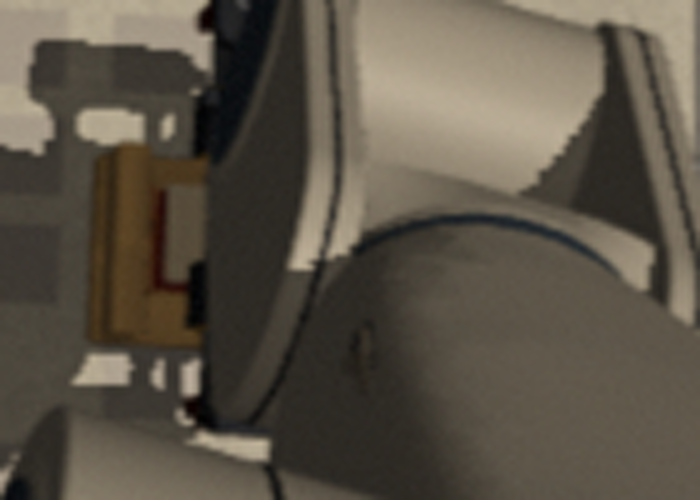

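```bash
python3 - <<'E'
from h import *
t=load('t4.png')
cv2.imwrite('pics/t4d.png',cv2.resize(t['pixels'][222:277,412:446],None,fx=10,fy=10,interpolation=2))
t=load('top0.png')
cv2.imwrite('pics/t0d.png',cv2.resize(t['pixels'][222:277,412:446],None,fx=10,fy=10,interpolation=2))
E
```

```text
(no output)
```

View pics/t4d.png

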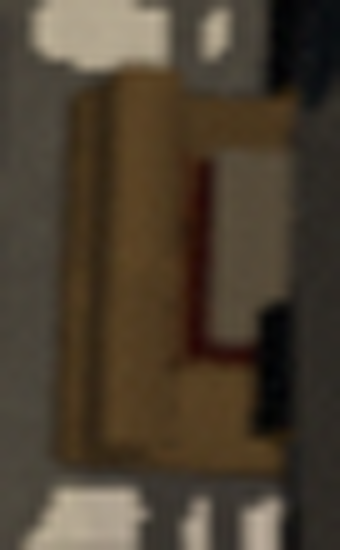

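View pics/t0d.png

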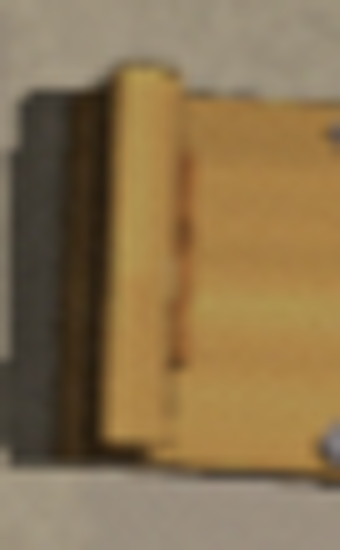

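```bash
python3 - <<'E'
from h import *
t=load('t4.png'); g=lambda uv:np.array(uv,float)/10+[412,222]-.45
B=ray(t,g([(214,148),(209,347)]),59.6); F=ray(t,g([(181,66),(169,446)]),49); C=ray(t,g([(192,155),(182,367)]),35)
print(B.round(1),F.round(1),C.round(1)); 
jx=np.array([np.cos(-.088),np.sin(-.088)]);jy=np.array([-jx[1],jx[0]])
O=np.array([528,-212.4])
for P in(B,F,C): d=P[:,:2]-O; print((d@jx).round(1),(d@jy).round(1))
E
```

```text
[[ 556.7 -132.5   59.6]
 [ 515.7 -129.4   59.6]] [[ 575.6 -128.6   49. ]
 [ 496.6 -122.2   49. ]] [[ 559.  -132.6   35. ]
 [ 514.4 -128.3   35. ]]
[ 21.6 -19.6] [82.1 81.6]
[ 40.1 -39.2] [87.7 87.1]
[ 23.8 -20.9] [82.2 82.5]
```

```bash
python3 -m creep '[{"tx":0,"ty":-1.5,"tz":-1,"rx":0,"ry":0,"rz":0,"fingers":160},{"tx":0,"ty":-1.5,"tz":-2,"rx":0,"ry":0,"rz":0,"fingers":160},{"tx":0,"ty":-1.5,"tz":-3,"rx":0,"ry":0,"rz":0,"fingers":160},{"tx":0,"ty":-1.5,"tz":-4,"rx":0,"ry":0,"rz":0,"fingers":160},{"tx":0,"ty":-1.5,"tz":-4,"rx":0,"ry":0,"rz":0,"fingers":160}]'; python3 -m creep '[{"tx":0,"ty":0,"tz":-1,"rx":0,"ry":0,"rz":0,"fingers":160},{"tx":0,"ty":0,"tz":-1,"rx":0,"ry":0,"rz":0,"fingers":160}]';python3 -m creep '[{"tx":0,"ty":0,"tz":-1,"rx":0,"ry":0,"rz":0,"fingers":160},{"tx":0,"ty":0,"tz":-1,"rx":0,"ry":0,"rz":0,"fingers":160}]'
```

```text
t: 7.6
ee_pos: [532.4, -163.8, 35.6]
orientation: [-1.166, 1.274, -1.274]
ft_force: [0.8, 0.2, -0.3]
width: 39.5
t: 7.85
ee_pos: [532.4, -163.8, 34.6]
orientation: [-1.166, 1.274, -1.274]
ft_force: [0.5, -0.2, 0.1]
width: 39.6
t: 8.1
ee_pos: [532.4, -163.8, 33.6]
orientation: [-1.166, 1.274, -1.274]
ft_force: [-0.7, 0.3, -0.3]
width: 39.9
```

```bash
for i in 1; do python3 -m creep '[{"tx":0,"ty":0,"tz":-0.7,"rx":0,"ry":0,"rz":0,"fingers":160},{"tx":0,"ty":0,"tz":-0.7,"rx":0,"ry":0,"rz":0,"fingers":160}]' | grep -E 'ee|ft'; python3 -m creep '[{"tx":0,"ty":0,"tz":-0.7,"rx":0,"ry":0,"rz":0,"fingers":160},{"tx":0,"ty":0,"tz":-0.7,"rx":0,"ry":0,"rz":0,"fingers":160}]' | grep -E 'ee|ft'; python3 -m creep '[{"tx":0,"ty":0,"tz":-0.7,"rx":0,"ry":0,"rz":0,"fingers":160},{"tx":0,"ty":0,"tz":-0.7,"rx":0,"ry":0,"rz":0,"fingers":160}]' | grep -E 'ee|ft'; done
```

```text
ee_pos: [532.4, -163.9, 32.9]
ft_force: [-0.9, -1.1, -0.7]
ee_pos: [532.4, -163.8, 32.2]
ft_force: [-0.8, -0.2, -0.6]
ee_pos: [532.4, -163.9, 32.2]
ft_force: [-1.7, 1.1, 6.9]
```

```bash
python3 -m creep '[{"tx":0,"ty":0,"tz":0.6,"rx":0,"ry":0,"rz":0,"fingers":160},{"tx":0,"ty":0,"tz":0.6,"rx":0,"ry":0,"rz":0,"fingers":90},{"tx":0,"ty":0,"tz":0.6,"rx":0,"ry":0,"rz":0,"fingers":60},{"tx":0,"ty":0,"tz":0.6,"rx":0,"ry":0,"rz":0,"fingers":60},{"tx":0,"ty":0,"tz":0.6,"rx":0,"ry":0,"rz":0,"fingers":60},{"tx":0,"ty":0,"tz":15,"rx":0,"ry":0,"rz":0,"fingers":60},{"tx":0,"ty":0,"tz":65,"rx":0,"ry":0,"rz":0,"fingers":60},{"tx":0,"ty":0,"tz":125,"rx":0,"ry":0,"rz":0,"fingers":60},{"tx":0,"ty":0,"tz":125,"rx":0,"ry":0,"rz":0,"fingers":255},{"tx":0,"ty":0,"tz":125,"rx":0,"ry":0,"rz":0,"fingers":255}]'; python3 - <<'E'
from h import *
s=snap('scene','s5.png'); 
cv2.imwrite('pics/s5c.png',np.hstack([cv2.resize(s['pixels'][245:320,95:225],(780,450),interpolation=2)]))
E
```

```text
t: 10.1
ee_pos: [532.2, -163.8, 157.0]
orientation: [-1.166, 1.273, -1.274]
ft_force: [0.6, -0.4, -0.0]
width: 50.6
```

View pics/s5c.png

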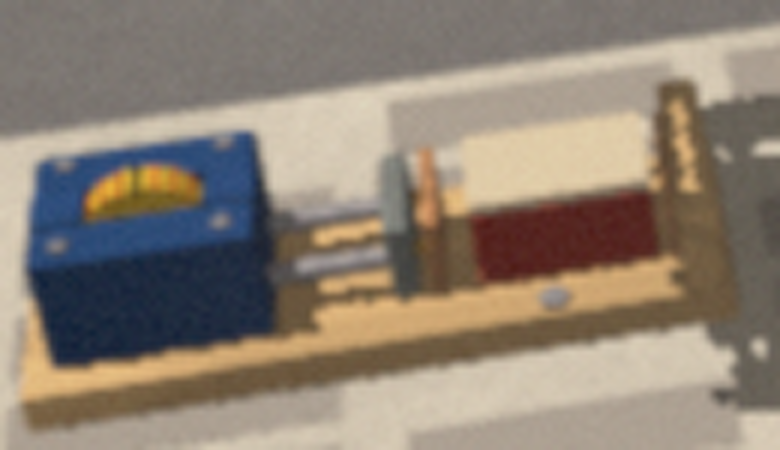

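```bash
python3 -m creep '[{"tx":-5,"ty":-60,"tz":0,"rx":0,"ry":0,"rz":0,"fingers":255},{"tx":-10,"ty":-115,"tz":0,"rx":0,"ry":0,"rz":0,"fingers":255},{"tx":-12.1,"ty":-135.2,"tz":0,"rx":0,"ry":0,"rz":0,"fingers":255},{"tx":-12.1,"ty":-135.2,"tz":-40,"rx":0,"ry":0,"rz":0,"fingers":255},{"tx":-12.1,"ty":-135.2,"tz":-65,"rx":0,"ry":0,"rz":0,"fingers":255},{"tx":-12.1,"ty":-135.2,"tz":-72,"rx":0,"ry":0,"rz":0,"fingers":255},{"tx":-12.1,"ty":-135.2,"tz":-72,"rx":0,"ry":0,"rz":0,"fingers":255}]'; python3 - <<'E'
from h import *
s=snap('scene','s6.png'); t=snap('top','t6.png');o=ctrl.get_obs(); print(o['ee_pos'],o['ft_force'],o['width'])
cv2.imwrite('pics/s6c.png',np.hstack([cv2.resize(s['pixels'][225:320,75:225],None,fx=5,fy=5,interpolation=2)]))
cv2.imwrite('pics/t6c.png',cv2.resize(t['pixels'][200:300,400:540],None,fx=5,fy=5,interpolation=2))
E
```

```text
t: 11.02
ee_pos: [520.0, -298.4, 83.9]
orientation: [-1.167, 1.275, -1.272]
ft_force: [-1.3, -0.2, 0.0]
width: 0.3
[ 520.91473573 -298.99795562   85.25869675] [-0.04043006 -0.71897596 -0.8616411 ] 0.259474806099536
```

View pics/s6c.png

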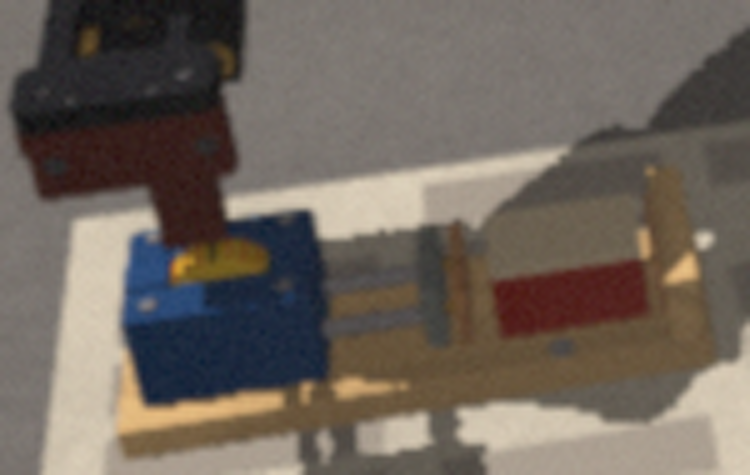

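View pics/t6c.png

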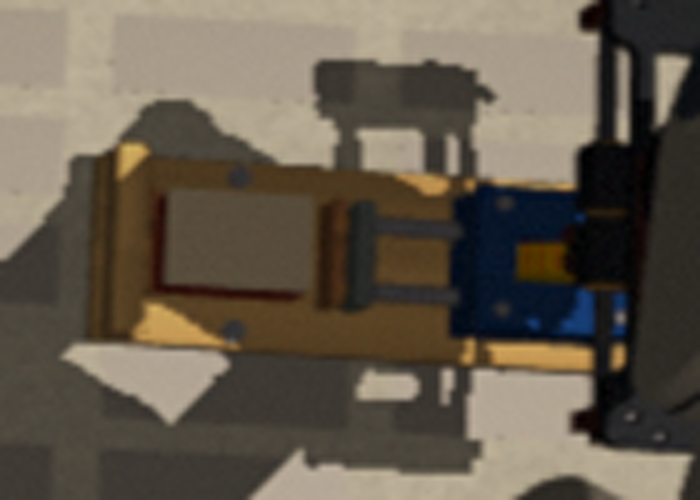

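```bash
python3 - <<'E'
from h import *
t=load('t6.png')
cv2.imwrite('pics/t6d.png',np.clip(cv2.resize(t['pixels'][224:276,414:480],None,fx=12,fy=11.5,interpolation=cv2.INTER_CUBIC)*1.7,0,255).astype(np.uint8))
E
```

```text
(no output)
```

View pics/t6d.png

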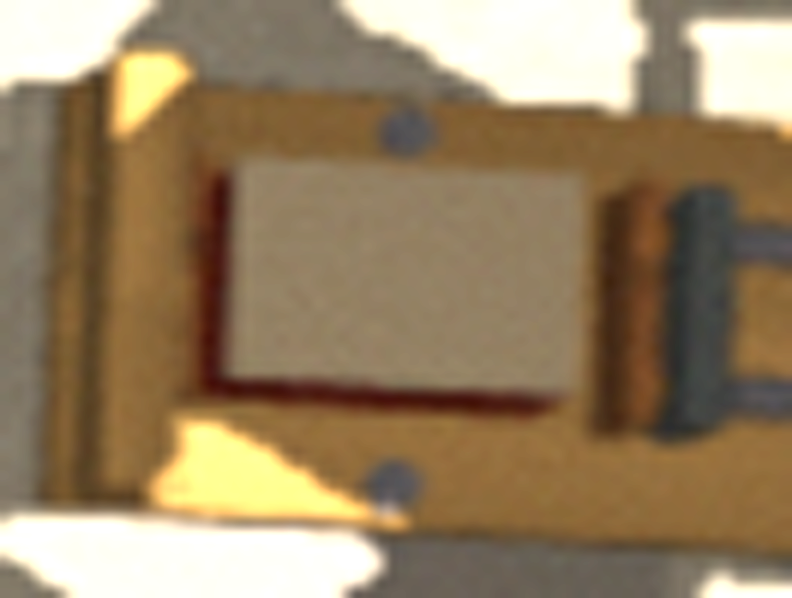

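```bash
python3 - <<'E'
from h import *
t=load('t6.png'); g=lambda uv:np.array(uv,float)/[12,11.5]+[414,224]-.46
h=.5
B=ray(t,g([(238,158),(585,172),(577,395),(226,378)]),h+51)
F=ray(t,g([(192,52),(175,495)]),h+48)
P=ray(t,g([(640,183),(630,436)]),h+47)
J=ray(t,g([(712,186),(690,440)]),h+47)
S=ray(t,g([(408,131),(395,484)]),h+17)
jx=np.array([np.cos(-.088),np.sin(-.088)]);jy=np.array([-jx[1],jx[0]])
O=np.array([528,-212.4])
for n,X in zip('BFPJS',(B,F,P,J,S)): d=X[:,:2]-O; print(n,(d@jx).round(1),(d@jx).mean().round(1),(d@jy).round(1))
E
```

```text
B [ 21.   22.3 -18.1 -18.9] 1.6 [79.7 19.8 19.9 80.2]
F [ 40.3 -40.1] 0.1 [87.8 87.6]
P [ 21.6 -24.4] -1.4 [9.3 9.7]
J [ 21.8 -24.5] -1.3 [-3.1 -0.7]
S [ 33.5 -32.1] 0.7 [43.6 43.6]
```

```bash
python3 - <<'E'
from h import *
t=load('s5.png'); g=lambda uv:np.array(uv,float)/6+[95,245]-.42
h=.5
jx=np.array([np.cos(-.088),np.sin(-.088)]);jy=np.array([-jx[1],jx[0]])
O=np.array([528,-212.4])
for n,uv,z in(('base',[(25,400),(735,300)],16),('blkbot',[(485,282),(660,255)],16),('blktop',[(463,135),(640,112),(652,190),(472,212)],51),('fence',[(658,85),(690,235)],48),('bolt',[(555,297)],17),('pad top',[(428,148)],47),('house',[(42,160),(252,132),(268,240),(32,270)],60),('hscrews',[(65,163),(222,142),(219,220),(55,244)],60)):
    d=ray(t,g(uv),h+z)[:,:2]-O; print(n,(d@jx).round(1),(d@jy).round(1))
cv2.imwrite('pics/s5d.png',cv2.resize(t['pixels'][255:305,155:225],None,fx=11,fy=11,interpolation=cv2.INTER_CUBIC))
E
```

```text
base [40.7 48.5] [-124.5  100.9]
blkbot [17.7 18.1] [20.5 78.9]
blktop [-19.9 -18.1  27.1  24. ] [19.7 79.1 79.  20.6]
fence [-36.8  50.5] [86.8 88.8]
bolt [32.9] [42.8]
pad top [-20.9] [7.5]
house [-28.2 -26.8  34.2  31.1] [-114.7  -47.9  -42.5 -114.1]
hscrews [-24.6 -23.5  19.6  19.2] [-107.3  -57.5  -57.7 -107.9]
```

View pics/s5d.png

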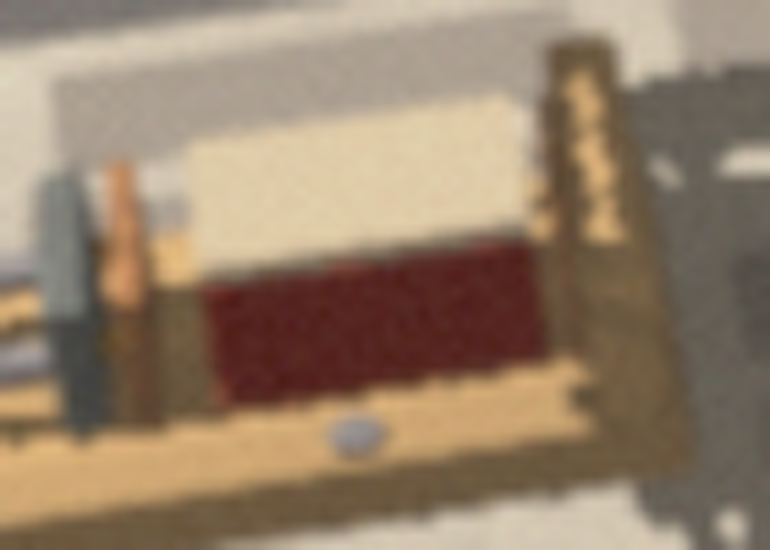

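```bash
python3 -m creep '[{"tx":0,"ty":0,"tz":-4,"rx":0,"ry":0,"rz":0,"fingers":255},{"tx":0,"ty":0,"tz":-6.5,"rx":0,"ry":0,"rz":0,"fingers":255},{"tx":0,"ty":0,"tz":-6.5,"rx":0,"ry":0,"rz":0,"fingers":255}]' | grep -E 'ee|ft'
python3 -m creep '[{"tx":0,"ty":0,"tz":-0.7,"rx":0,"ry":0,"rz":0,"fingers":255},{"tx":0,"ty":0,"tz":-0.7,"rx":0,"ry":0,"rz":0,"fingers":255}]' | grep -E 'ee|ft'
python3 -m creep '[{"tx":0,"ty":0,"tz":-0.5,"rx":0,"ry":0,"rz":0,"fingers":255},{"tx":0,"ty":0,"tz":-0.5,"rx":0,"ry":0,"rz":0,"fingers":255}]' | grep -E 'ee|ft'
python3 -m creep '[{"tx":0,"ty":0,"tz":-0.5,"rx":0,"ry":0,"rz":0,"fingers":255},{"tx":0,"ty":0,"tz":-0.5,"rx":0,"ry":0,"rz":0,"fingers":255}]' | grep -E 'ee|ft'
```

```text
ee_pos: [520.3, -299.0, 78.1]
ft_force: [0.2, -0.4, 0.5]
ee_pos: [520.3, -299.1, 77.4]
ft_force: [-0.4, 0.1, 0.1]
ee_pos: [520.3, -299.1, 76.8]
ft_force: [0.1, -0.4, 0.0]
ee_pos: [520.3, -299.0, 76.3]
ft_force: [0.3, 0.4, -0.0]
```

```bash

python3 -m creep '[{"tx":0,"ty":0,"tz":-0.4,"rx":0,"ry":0,"rz":0,"fingers":255},{"tx":0,"ty":0,"tz":-0.4,"rx":0,"ry":0,"rz":0,"fingers":255}]' | grep -E 'ee|ft'
python3 -m creep '[{"tx":0,"ty":0,"tz":-0.4,"rx":0,"ry":0,"rz":0,"fingers":255},{"tx":0,"ty":0,"tz":-0.4,"rx":0,"ry":0,"rz":0,"fingers":255}]' | grep -E 'ee|ft'
python3 -m creep '[{"tx":0,"ty":0,"tz":-0.4,"rx":0,"ry":0,"rz":0,"fingers":255},{"tx":0,"ty":0,"tz":-0.4,"rx":0,"ry":0,"rz":0,"fingers":255}]' | grep -E 'ee|ft'
```

```text
ee_pos: [520.3, -299.1, 76.0]
ft_force: [0.0, 0.6, 0.4]
ee_pos: [520.4, -299.1, 75.8]
ft_force: [0.1, -0.4, 2.1]
ee_pos: [520.4, -299.1, 75.7]
ft_force: [-1.9, 1.1, 5.7]
```

```bash

python3 -m creep '[{"tx":0.1,"ty":1,"tz":0,"rx":0,"ry":0,"rz":0,"fingers":255},{"tx":0.2,"ty":2.5,"tz":0,"rx":0,"ry":0,"rz":0,"fingers":255},{"tx":0.4,"ty":4,"tz":0,"rx":0,"ry":0,"rz":0,"fingers":255}]' | grep -E 'ee|ft'
python3 -m creep '[{"tx":0.2,"ty":2,"tz":0,"rx":0,"ry":0,"rz":0,"fingers":255},{"tx":0.4,"ty":4,"tz":0,"rx":0,"ry":0,"rz":0,"fingers":255}]' | grep -E 'ee|ft'
python3 -m creep '[{"tx":0.2,"ty":2,"tz":0,"rx":0,"ry":0,"rz":0,"fingers":255},{"tx":0.4,"ty":4,"tz":0,"rx":0,"ry":0,"rz":0,"fingers":255},{"tx":0.5,"ty":6,"tz":0,"rx":0,"ry":0,"rz":0,"fingers":255},{"tx":0.5,"ty":6,"tz":0,"rx":0,"ry":0,"rz":0,"fingers":255}]' | grep -E 't:|ee|ft'
python3 - <<'E'
from h import *
s=snap('scene','s7.png');t=snap('top','t7.png');
cv2.imwrite('pics/s7c.png',np.vstack([np.hstack([cv2.resize(s['pixels'][225:320,75:225],None,fx=4,fy=4,interpolation=2)]),cv2.resize(t['pixels'][222:277,412:532],None,fx=5,fy=4,interpolation=2)]))
E
```

```text
ee_pos: [520.8, -295.6, 75.7]
ft_force: [-1.9, -1.7, 5.2]
ee_pos: [521.2, -291.6, 75.7]
ft_force: [-3.0, -1.3, 5.5]
t: 14.12
ee_pos: [521.7, -285.4, 75.7]
ft_force: [-1.9, -0.4, 5.4]
```

View pics/s7c.png

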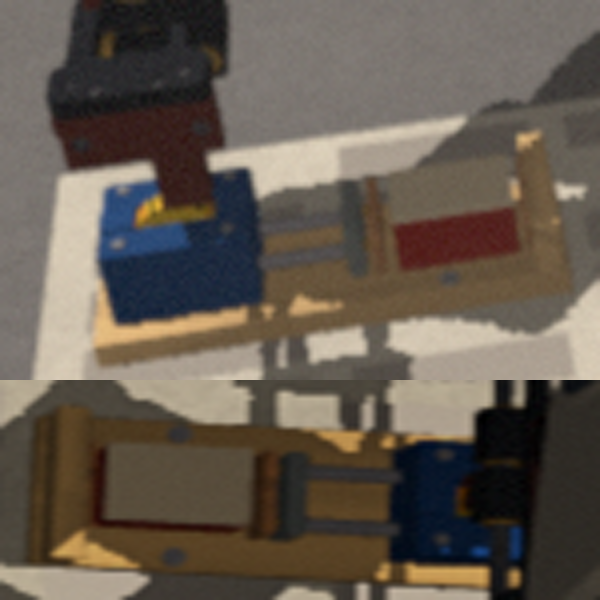

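```bash

python3 -m creep '[{"tx":0,"ty":0,"tz":4,"rx":0,"ry":0,"rz":0,"fingers":255},{"tx":-0.7,"ty":-8,"tz":4,"rx":0,"ry":0,"rz":0,"fingers":255},{"tx":-1.4,"ty":-15,"tz":4,"rx":0,"ry":0,"rz":0,"fingers":255},{"tx":-1.4,"ty":-15,"tz":1,"rx":0,"ry":0,"rz":0,"fingers":255},{"tx":-1.4,"ty":-15,"tz":0,"rx":0,"ry":0,"rz":0,"fingers":255},{"tx":-1.4,"ty":-15,"tz":0,"rx":0,"ry":0,"rz":0,"fingers":255}]' | grep -E 'ee|ft'
python3 -m creep '[{"tx":0.2,"ty":2,"tz":0,"rx":0,"ry":0,"rz":0,"fingers":255},{"tx":0.4,"ty":4,"tz":0,"rx":0,"ry":0,"rz":0,"fingers":255},{"tx":0.5,"ty":6,"tz":0,"rx":0,"ry":0,"rz":0,"fingers":255},{"tx":0.7,"ty":8,"tz":0,"rx":0,"ry":0,"rz":0,"fingers":255}]' | grep -E 't:|ee|ft'
python3 -m creep '[{"tx":0.2,"ty":2,"tz":0,"rx":0,"ry":0,"rz":0,"fingers":255},{"tx":0.4,"ty":4,"tz":0,"rx":0,"ry":0,"rz":0,"fingers":255},{"tx":0.5,"ty":6,"tz":0,"rx":0,"ry":0,"rz":0,"fingers":255},{"tx":0.7,"ty":8,"tz":0,"rx":0,"ry":0,"rz":0,"fingers":255},{"tx":0.7,"ty":8,"tz":0,"rx":0,"ry":0,"rz":0,"fingers":255}]' | grep -E 't:|ee|ft'
python3 - <<'E'
from h import *
s=snap('scene','s8.png');
cv2.imwrite('pics/s8c.png',np.vstack([np.hstack([cv2.resize(s['pixels'][245:320,75:225],None,fx=5,fy=5,interpolation=2)])]))
E
```

```text
ee_pos: [520.4, -300.6, 75.7]
ft_force: [-1.8, -2.1, 6.6]
t: 15.48
ee_pos: [521.1, -292.5, 75.7]
ft_force: [-2.1, -1.0, 6.6]
t: 16.1
ee_pos: [521.9, -284.3, 75.6]
ft_force: [-1.7, -0.8, 4.5]
```

View pics/s8c.png

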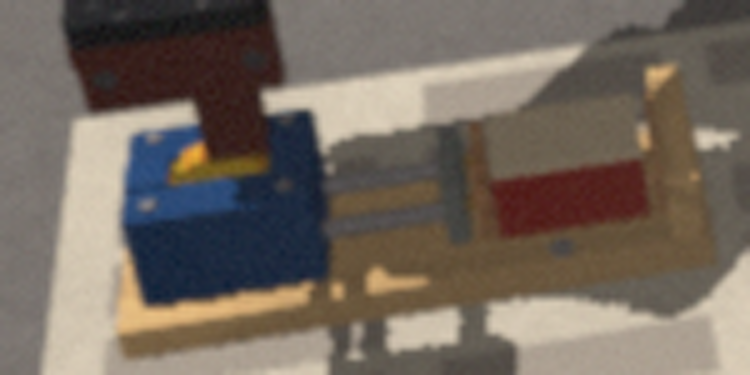

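```bash

python3 -m creep '[{"tx":0,"ty":0,"tz":4,"rx":0,"ry":0,"rz":0,"fingers":255},{"tx":-0.7,"ty":-8,"tz":4,"rx":0,"ry":0,"rz":0,"fingers":255},{"tx":-1.4,"ty":-16,"tz":4,"rx":0,"ry":0,"rz":0,"fingers":255},{"tx":-1.4,"ty":-16,"tz":1,"rx":0,"ry":0,"rz":0,"fingers":255},{"tx":-1.4,"ty":-16,"tz":0,"rx":0,"ry":0,"rz":0,"fingers":255},{"tx":-1.4,"ty":-16,"tz":0,"rx":0,"ry":0,"rz":0,"fingers":255}]' | grep -E 'ee|ft'
python3 -m creep '[{"tx":0.2,"ty":2,"tz":0,"rx":0,"ry":0,"rz":0,"fingers":255},{"tx":0.4,"ty":4,"tz":0,"rx":0,"ry":0,"rz":0,"fingers":255},{"tx":0.5,"ty":6,"tz":0,"rx":0,"ry":0,"rz":0,"fingers":255},{"tx":0.7,"ty":8,"tz":0,"rx":0,"ry":0,"rz":0,"fingers":255}]' | grep -E 't:|ee|ft'
python3 -m creep '[{"tx":0.2,"ty":2,"tz":0,"rx":0,"ry":0,"rz":0,"fingers":255},{"tx":0.4,"ty":4,"tz":0,"rx":0,"ry":0,"rz":0,"fingers":255},{"tx":0.4,"ty":4,"tz":0,"rx":0,"ry":0,"rz":0,"fingers":255}]' | grep -E 't:|ee|ft'
python3 - <<'E'
from h import *
f=[]
for i in range(6): s=ctrl.get_image('scene'); f.append(ctrl.get_obs()['ft_force'])
print(np.mean(f,0),np.std(f,0))
s=snap('scene','s9.png');t=snap('top','t9.png')
cv2.imwrite('pics/s9c.png',np.vstack([np.hstack([cv2.resize(s['pixels'][245:305,125:225],None,fx=6,fy=6,interpolation=2)]),np.clip(1.6*cv2.resize(t['pixels'][225:265,412:512],None,fx=6,fy=6,interpolation=2),0,255).astype(np.uint8)])[:600])
E
```

```text
ee_pos: [520.4, -300.7, 75.7]
ft_force: [-2.1, -2.1, 6.4]
t: 17.4
ee_pos: [521.1, -292.6, 75.7]
ft_force: [-1.1, -2.5, 5.4]
t: 17.77
ee_pos: [521.5, -288.3, 75.7]
ft_force: [-0.9, -0.9, 6.5]
[-1.2702202  -0.98784721  5.94113749] [0.28025928 0.5623479  0.24657439]
```

View pics/s9c.png

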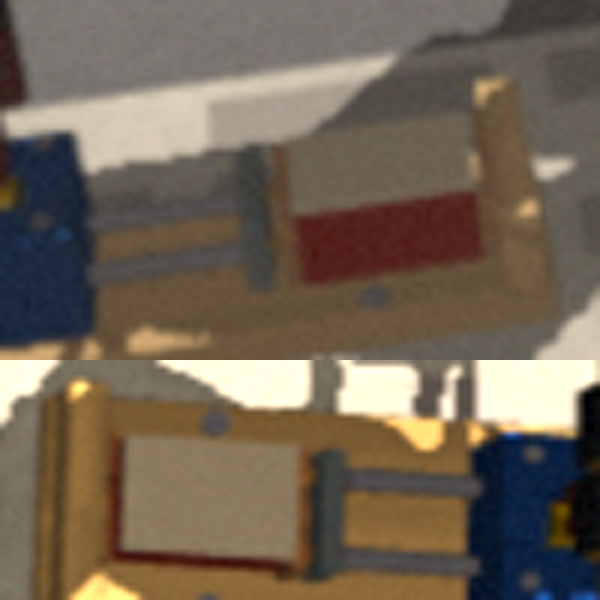

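```bash
python3 - <<'E'
from h import *
t=load('s5.png'); g=lambda uv:np.array(uv,float)/11+[155,255]-.46
h=.6
jx=np.array([np.cos(-.088),np.sin(-.088)]);jy=np.array([-jx[1],jx[0]])
O=np.array([528,-212.4])
for n,uv,z in(('base',[(0,530),(590,437)],16),('blkbot',[(225,407),(548,357)],16),('blktop back',[(190,142),(508,95)],51),('blktop front',[(203,275),(527,232)],51),('bolt',[(358,437)],17),('padtop back/bottom front',[(122,160)],47),('padbot',[(140,425)],17)):
    d=ray(t,g(uv),h+z)[:,:2]-O; print(n,(d@jx).round(1),(d@jy).round(1))
T=load('top0.png'); c=cv2.Rodrigues(T['rvec'])[0]; print('topcam',-c.T@T['tvec'])
t=load('t6.png'); g=lambda uv:np.array(uv,float)/[12,11.5]+[414,224]-.46
for n,uv,z in(('base edges',[(250,92),(600,110),(250,522),(600,540)],16),):
    d=ray(t,g(uv),h+z)[:,:2]-O; print(n,(d@jx).round(1),(d@jy).round(1))
E
```

```text
base [42.3 43.1] [-20.8  83.7]
blkbot [17.4 17.8] [19.7 78.5]
blktop back [-18.4 -18.5] [19.7 78.1]
blktop front [22.8 24.8] [20.2 77.6]
bolt [33.6] [42.8]
padtop back/bottom front [-21.4] [7.]
padbot [20.] [4.5]
topcam [ 373.32429899  113.9640419  1317.14235334]
base edges [ 39.1  39.7 -40.6 -40. ] [71.6  9.5 68.6  7. ]
```

```bash
cat > fm.py <<'E'
from h import *
f=[]
for i in range(5): s=ctrl.get_image('scene'); f.append(ctrl.get_obs()['ft_force'])
print('F',np.mean(f,0).round(2),ctrl.get_obs()['t'])
E
python3 -m creep '[{"tx":0,"ty":0,"tz":4,"rx":0,"ry":0,"rz":0,"fingers":255},{"tx":-0.6,"ty":-6,"tz":4,"rx":0,"ry":0,"rz":0,"fingers":255},{"tx":-1.1,"ty":-12,"tz":4,"rx":0,"ry":0,"rz":0,"fingers":255},{"tx":-1.1,"ty":-12,"tz":1,"rx":0,"ry":0,"rz":0,"fingers":255},{"tx":-1.1,"ty":-12,"tz":0,"rx":0,"ry":0,"rz":0,"fingers":255},{"tx":-1.1,"ty":-12,"tz":0,"rx":0,"ry":0,"rz":0,"fingers":255}]' | grep -E 'ee|ft'
python3 -m creep '[{"tx":0.2,"ty":2,"tz":0,"rx":0,"ry":0,"rz":0,"fingers":255},{"tx":0.4,"ty":4,"tz":0,"rx":0,"ry":0,"rz":0,"fingers":255},{"tx":0.4,"ty":4,"tz":0,"rx":0,"ry":0,"rz":0,"fingers":255}]' | grep -E 't:|ee|ft'
python3 fm.py
python3 -m creep '[{"tx":0.1,"ty":1,"tz":0,"rx":0,"ry":0,"rz":0,"fingers":255},{"tx":0.2,"ty":2,"tz":0,"rx":0,"ry":0,"rz":0,"fingers":255},{"tx":0.2,"ty":2,"tz":0,"rx":0,"ry":0,"rz":0,"fingers":255}]' | grep -E 't:|ee|ft'
python3 fm.py
```

```text
ee_pos: [520.4, -300.6, 75.7]
ft_force: [-0.7, -1.6, 6.4]
t: 19.3
ee_pos: [520.8, -296.4, 75.7]
ft_force: [-0.6, -0.5, 5.8]
F [-2.16 -0.79  6.61] 19.55
t: 19.92
ee_pos: [521.0, -294.5, 75.7]
ft_force: [-1.4, -0.7, 6.0]
F [-1.93 -1.2   6.22] 20.175
```

```bash
python3 - <<'E'
from h import *
s=snap('scene','s10.png');t=snap('top','t10.png')
cv2.imwrite('pics/s10c.png',np.vstack([np.hstack([cv2.resize(s['pixels'][245:295,145:225],None,fx=8,fy=6,interpolation=2)]),np.clip(1.6*cv2.resize(t['pixels'][225:262,412:492],None,fx=8,fy=8,interpolation=2),0,255).astype(np.uint8)])[:600])
E
```

```text
(no output)
```

View pics/s10c.png

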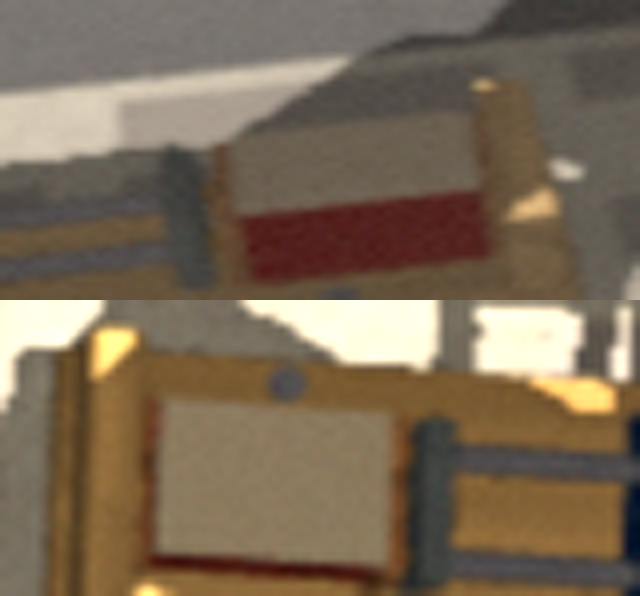

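```bash

python3 -m creep '[{"tx":0.1,"ty":1,"tz":0,"rx":0,"ry":0,"rz":0,"fingers":255},{"tx":0.2,"ty":2,"tz":0,"rx":0,"ry":0,"rz":0,"fingers":255},{"tx":0.2,"ty":2,"tz":0,"rx":0,"ry":0,"rz":0,"fingers":255}]' | grep -E 'ee|ft'
python3 fm.py
python3 -m creep '[{"tx":0.1,"ty":1,"tz":0,"rx":0,"ry":0,"rz":0,"fingers":255},{"tx":0.2,"ty":2,"tz":0,"rx":0,"ry":0,"rz":0,"fingers":255},{"tx":0.2,"ty":2,"tz":0,"rx":0,"ry":0,"rz":0,"fingers":255}]' | grep -E 'ee|ft'
python3 fm.py
```

```text
ee_pos: [521.1, -292.5, 75.7]
ft_force: [-2.0, -1.2, 7.1]
F [-2.23 -1.61  6.04] 20.9
ee_pos: [521.3, -290.6, 75.7]
ft_force: [-1.3, -1.9, 6.8]
F [-1.84 -1.69  6.06] 21.525
```

```bash
sed -i 's/range(5)/range(8)/' fm.py
python3 -m creep '[{"tx":0.1,"ty":1,"tz":0,"rx":0,"ry":0,"rz":0,"fingers":255},{"tx":0.2,"ty":2,"tz":0,"rx":0,"ry":0,"rz":0,"fingers":255},{"tx":0.2,"ty":2,"tz":0,"rx":0,"ry":0,"rz":0,"fingers":255}]' | grep -E 'ee|ft'
python3 fm.py
```

```text
ee_pos: [521.5, -288.7, 75.7]
ft_force: [-2.0, -2.5, 5.2]
F [-2.37 -2.07  5.53] 22.3
```

```bash

python3 -m creep '[{"tx":0,"ty":0,"tz":4,"rx":0,"ry":0,"rz":0,"fingers":255},{"tx":-0.7,"ty":-6,"tz":5,"rx":0,"ry":0,"rz":0,"fingers":255},{"tx":-0.7,"ty":-8,"tz":5,"rx":0,"ry":0,"rz":0,"fingers":255},{"tx":-0.7,"ty":-8,"tz":5,"rx":0,"ry":0,"rz":0,"fingers":255}]' | grep -E 'ee|ft'
python3 fm.py;  python3 - <<'E'
from h import *
s=snap('scene','s11.png');t=snap('top','t11.png')
cv2.imwrite('pics/s11c.png',np.vstack([np.hstack([cv2.resize(s['pixels'][245:295,145:225],None,fx=8,fy=6,interpolation=2)]),np.clip(1.6*cv2.resize(t['pixels'][225:262,412:492],None,fx=8,fy=8,interpolation=2),0,255).astype(np.uint8)])[:600])
E
```

```text
ee_pos: [520.6, -296.2, 80.0]
ft_force: [0.3, 0.7, 0.1]
F [ 0.13  0.14 -0.43] 23.2
```

View pics/s11c.png

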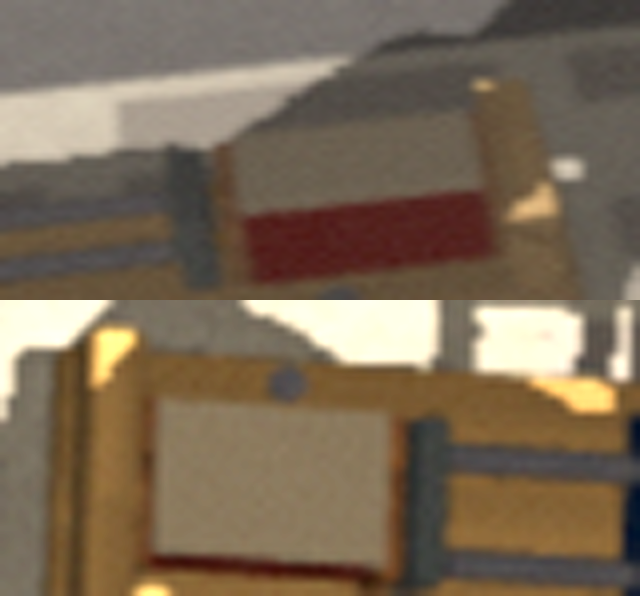

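```bash

python3 -m creep '[{"tx":0,"ty":0,"tz":-3.5,"rx":0,"ry":0,"rz":0,"fingers":255},{"tx":0,"ty":0,"tz":-4.8,"rx":0,"ry":0,"rz":0,"fingers":255},{"tx":-0.2,"ty":0,"tz":-5.2,"rx":0,"ry":0,"rz":0,"fingers":255},{"tx":-0.2,"ty":0,"tz":-5.2,"rx":0,"ry":0,"rz":0,"fingers":255}]' | grep -E 'ee|ft'
python3 fm.py
python3 -m creep '[{"tx":0,"ty":0.5,"tz":0,"rx":0,"ry":0,"rz":0,"fingers":255},{"tx":0,"ty":1,"tz":0,"rx":0,"ry":0,"rz":0,"fingers":255},{"tx":0,"ty":1,"tz":0,"rx":0,"ry":0,"rz":0,"fingers":255}]' | grep -E 'ee|ft'
python3 fm.py
```

```text
ee_pos: [520.8, -296.2, 75.6]
ft_force: [-1.3, 1.1, 7.4]
F [-1.22  1.04  6.55] 24.2
ee_pos: [520.8, -295.9, 75.7]
ft_force: [-1.7, -2.6, 6.1]
F [-2.29 -2.34  6.24] 24.975
```

```bash

python3 -m creep '[{"tx":-0.1,"ty":0.5,"tz":-0.1,"rx":0,"ry":0,"rz":0,"fingers":255},{"tx":-0.1,"ty":1,"tz":-0.1,"rx":0,"ry":0,"rz":0,"fingers":255},{"tx":-0.1,"ty":1,"tz":-0.1,"rx":0,"ry":0,"rz":0,"fingers":255}]' | grep -E 'ee|ft'
python3 fm.py
```

```text
ee_pos: [520.9, -295.0, 75.7]
ft_force: [-1.8, -3.0, 6.2]
F [-1.63 -2.39  6.03] 25.75
```

```bash

python3 -m creep '[{"tx":0,"ty":-0.3,"tz":3,"rx":0,"ry":0,"rz":0,"fingers":255},{"tx":0,"ty":-0.3,"tz":30,"rx":0,"ry":0,"rz":0,"fingers":255},{"tx":0,"ty":-0.3,"tz":80,"rx":0,"ry":0,"rz":0,"fingers":255},{"tx":-30,"ty":-50,"tz":120,"rx":0,"ry":0,"rz":0,"fingers":255},{"tx":-60,"ty":-100,"tz":140,"rx":0,"ry":0,"rz":0,"fingers":255},{"tx":-80,"ty":-150,"tz":150,"rx":0,"ry":0,"rz":0,"fingers":255},{"tx":-80,"ty":-200,"tz":150,"rx":0,"ry":0,"rz":0,"fingers":255},{"tx":-80,"ty":-200,"tz":150,"rx":0,"ry":0,"rz":0,"fingers":255},{"tx":-80,"ty":-200,"tz":150,"rx":0,"ry":0,"rz":0,"fingers":255},{"tx":-80,"ty":-200,"tz":150,"rx":0,"ry":0,"rz":0,"fingers":255}]' | grep -E 't:|ee|ft'
python3 - <<'E'
from h import *
s=snap('scene','s12.png');t=snap('top','t12.png')
cv2.imwrite('pics/s12c.png',np.vstack([np.hstack([cv2.resize(s['pixels'][245:295,145:225],None,fx=8,fy=6,interpolation=2)]),np.clip(1*cv2.resize(t['pixels'][225:262,412:492],None,fx=8,fy=8,interpolation=2),0,255).astype(np.uint8)])[:600])
cv2.imwrite('pics/t12c.png',t['pixels'])
E
```

```text
t: 27.0
ee_pos: [440.6, -492.5, 224.5]
ft_force: [0.4, 0.2, -0.1]
```

View pics/s12c.png

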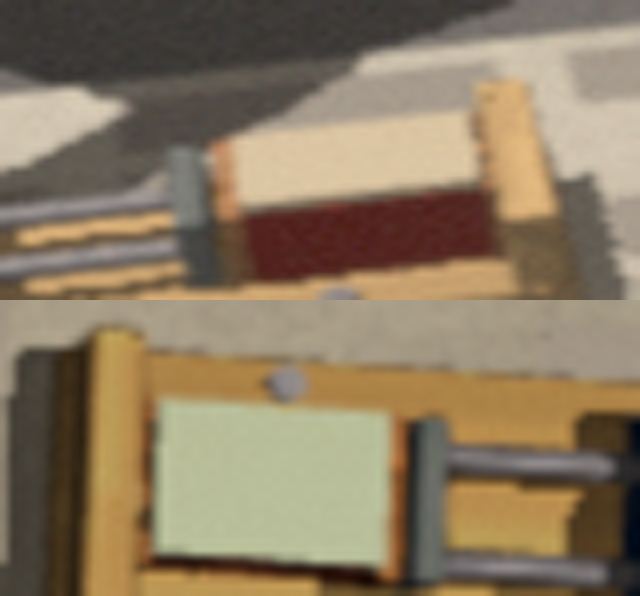

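View pics/t12c.png

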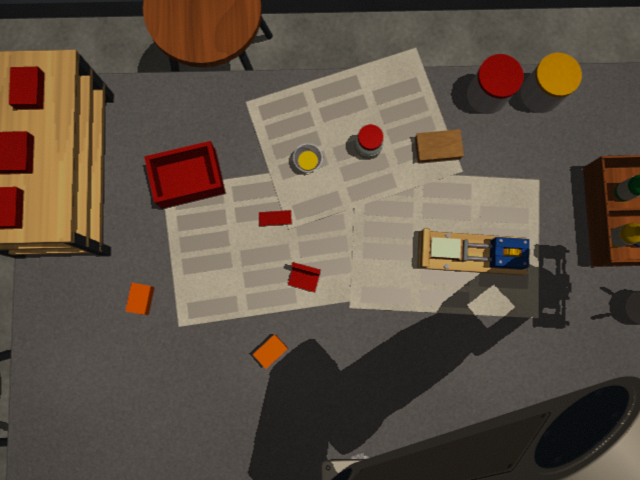

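```bash
python3 -c "
from workcell import ctrl
print(ctrl.close_job())"
```

```text
the job is handed in; nothing more can be done
None
```

The red block is clamped in the jig, pale side up, against the fence, and I've handed the job in at about t = 27 s.

- **Placing:** I set the block on the bed, let go of it, and moved the gripper well clear before touching the wheel.
- **Clamping:** I rolled the wheel in light strokes, pressing 5 to 7 N. The last paused reading along the rim was about 2.5 N, which means roughly 7 N of clamping. The total rim travel puts the jaw at about 21.8 mm, but that rests on a rough start value of 7 mm.
- **Final pictures:** The block is held between pad and fence with no visible gap, the arm is clear, and nothing else appears moved.

**Checks that disagreed:**
- **Sideways centring:** I couldn't confirm this better than about 2 mm. The top view put the block about 2 mm towards jig +x. The scene view's readings ran from about 4 mm towards -x to 2 mm towards +x.
- **Squareness:** After placing, the top view suggested up to 2° of turn, about the limit of what I could measure. It looked square once clamped, but I didn't measure it again.
- **Jaw travel:** The final top picture alone is too coarse to confirm 21.8 mm; it gives about 20.5 to 21.5 mm. I relied on the force reading instead.
- **Side force on the wheel:** While pressing, the finger also felt about 2 N sideways across the wheel, so it was close to slipping at the end.

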